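# Fetch the tin from behind the mill and the jar

## Task

The red-and-white tin stands at the back of the wooden caddy, hemmed in by the brown pepper mill and the yellow-lidded jar in front of it. Clear the mill and the jar aside onto the cork mat; while both stand there, fetch the tin and stand it in the middle of the enamel tray; then put the mill and the jar back upright in the caddy, each exactly on the spot where it stood at the start. Knock nothing over and leave the mug, the tape and the garlic where they are.

Things in the scene. Friction and masses are not known exactly. Their poses are not given: they have to be found in the camera images.
- tin: Tin with a red and white label and a grey metal top, upright cylinder 57 mm in diameter, 72 mm tall, about 0.18 kg. Origin at the centre of its underside, z up. It starts upright on the cork inlay at the back of the caddy and goes onto the tray; once the front two are gone there is room for fingers beside it along the caddy's y.
- mill: Brown turned wooden pepper mill, 150 mm tall, about 0.18 kg; base 58 mm in diameter. Its round head, from 109 to 139 mm above the underside, is 50 mm in diameter and is a good place to grip (the head does not turn); a small knob is on top. Origin at the centre of its underside, z up. It starts on one of the two front inlays of the caddy.
- jar: Glass jar with grey contents and a yellow lid, 146 mm tall, about 0.46 kg; glass 62 mm in diameter, lid (top 11 mm) 65 mm. Origin at the centre of its underside, z up. It starts on the other front inlay of the caddy, 14 mm from the mill (too little for a finger).
- caddy: Low open wooden caddy, fixed, 156 mm in x by 180 in y; origin centre of its underside, x to its back, y to its left. Floor top at 8 mm (things stand on it); walls 7 mm thick, 45 mm high at sides and back, 30 mm at the front (-x). Flush round cork inlays mark its spots, in its frame: front left (-28, +38), front right (-28, -38), back (+30, 0) mm. Things start within 4 mm of them.
- mat: Plain rectangular cork mat, fixed, 150 mm in x by 200 mm in y, 6 mm thick, the side area where mill and jar wait. Origin at the centre of its underside, z up; its top is 6 mm above the worktop.
- tray: Small rectangular cream-white enamel tray with a dark blue rim, fixed, 100 mm in x by 116 mm in y, 14 mm tall, with a flat floor 6 mm above the worktop. Origin at the centre of its underside, z up.
- mug: Bystander: plain white mug, 105 mm tall, behind the work. Origin at the centre of its underside. Leave it alone.
- tape: Bystander: roll of brown tape lying flat, 93 mm across, 48 mm tall. Origin at the centre of its underside. Leave it alone.
- garlic: Bystander: bulb of garlic, 60 mm across and 59 mm tall. Origin at the centre of its underside. Leave it alone.

How it is judged (in metres and radians):
On the way, in this order (a step that is already met when the one before it is completed fails the run):
1. mill and jar both stand upright and released on the mat, the tin still in its place in the caddy (x of mill in the frame of mat between -0.075 and 0.075 m and y of mill in the frame of mat between -0.1 and 0.1 m and z of each of mill, jar in the frame of mat below 0.012 m and angle between each of mill, jar's own z axis and vertical below 0.1 rad and linear speed of each of mill, jar below 0.02 m/s and angular speed of each of mill, jar below 0.2 rad/s and contact force between the fingers and mill below 0.3 N and x of jar in the frame of mat between -0.075 and 0.075 m and y of jar in the frame of mat between -0.1 and 0.1 m and contact force between the fingers and jar below 0.3 N and distance of tin from where it was at the start of the episode below 0.02 m), for 0.2 s.
2. the tin stands upright and released in the middle of the tray, mill and jar still on the mat (horizontal distance between tin and tray below 0.015 m and z of tin in the frame of tray below 0.02 m and angle between each of tin, mill, jar's own z axis and vertical below 0.1 rad and linear speed of each of tin, mill, jar below 0.02 m/s and angular speed of each of tin, mill, jar below 0.2 rad/s and contact force between the fingers and tin below 0.3 N and x of mill in the frame of mat between -0.075 and 0.075 m and y of mill in the frame of mat between -0.1 and 0.1 m and z of each of mill, jar in the frame of mat below 0.012 m and contact force between the fingers and mill below 0.3 N and x of jar in the frame of mat between -0.075 and 0.075 m and y of jar in the frame of mat between -0.1 and 0.1 m and contact force between the fingers and jar below 0.3 N), for 0.2 s.
At the end, for the whole second after the job is handed in: The tin stands upright, released and at rest on the tray within 15 mm of its middle; the mill and the jar stand upright, released and at rest in the caddy, each within 15 mm of where it stood at the start (horizontal distance between tin and tray below 0.015 m and z of tin in the frame of tray below 0.02 m and angle between each of tin, mill, jar's own z axis and vertical below 0.1 rad and linear speed of each of tin, mill, jar below 0.02 m/s and angular speed of each of tin, mill, jar below 0.2 rad/s and contact force between the fingers and tin below 0.3 N and distance of each of mill, jar from where it was at the start of the episode below 0.015 m and contact force between the fingers and mill below 0.3 N and contact force between the fingers and jar below 0.3 N); the robot touches nothing.
It fails at once if the mill, the jar or the tin is knocked over (angle between any of mill, jar, tin's own z axis and vertical above 0.6 rad).
It fails at once if the mug, the tape or the garlic is moved more than 20 mm (distance of any of mug, tape, garlic from where it was at the start of the episode above 0.02 m).
It also fails if it takes over 136 s, if anything falls off the work surface, if the arm or the gripper's body presses on something with over 40 N, if the wrist force passes 120 N, or if a joint passes its speed limit or range.

## Robot

A 7-joint arm with a two-finger parallel gripper is mounted at the origin on a cart in front of the work surface, level with it; the furniture and walls round the work are solid. World frame = base frame: x ahead of the robot, y to its left, z up, the work surface at z = 0. Lengths are in mm, angles in rad, forces in N, time in s.
With the tool pointing down it reaches from about 425 to 800 mm from the base axis. Payload 8.3 kg.
Tool frame: the origin (TCP) lies midway between the tips of the shut fingers; the grasp point (between the pads) lies 19 mm behind it; z points along the fingers, y is the line along which they close (so a half turn about z gives the same grasp; the last joint's range is limited). The gripper opens to 85 mm and grips with 20 to 120 N. Pads are 22 mm wide; open, the fingers measure 114 mm over their backs; the gripper's body (76 mm by 85 mm) begins 54 mm behind the grasp point. The pads swing forward as they close: fully open they stand 13 mm farther back than shut.
Start: joints at [1.09, 0.383, 0.016, 1.37, -0.006, 1.388, -0.046], TCP at [253.629, -571.204, 204.279] pointing down, gripper open.
Joint ranges: [-2.95, 2.95], [-0.25, 2.06], [-1.52, 1.56], [0.18, 2.33], [-1.44, 4.58], [0.02, 2.06], [-3.01, 3.01]. Speed limits (rad/s): [2.39, 2.39, 3.01, 3.01, 3.14, 3.14, 3.14].

## Interface

Orientations are given as a rotation vector (axis times angle).
In Python, from plant import ctrl, imaging gives the robot as it stands.
- The arm moves only by the tool servo_tool, never from a script. Its argument "rows" is text: rows parted by semicolons, each of 5 numbers parted by spaces: the shift along the world's x, y, z in mm, then the turn about the world's z in rad, then the gripper command: -1 is fully open, 1 is shut, values between are in proportion. A call has 1 to 20 rows; each row is the pose to reach, as a shift and turn from the pose commanded when the call began; what a row does not reach only later rows make up. A row lasts 1/8 s, in which the tool goes at most 62.5 mm and 10.7 degrees, less where a joint would pass 70% of its speed; a pose out of reach is approached as far as the arm can. A call with a gripper value outside its range is refused whole. The fingers move at their own pace and stop on an object; "squeeze" is the grip in N (left out, the last holds). Time passes only in rows, so rows that repeat a pose let the fingers close. It gives the time, the measured TCP pose, the force, the opening and the grip force at its end, in the units of the state.
- ctrl.observe(): the state, without advancing time (a new reading comes with each control period).
- imaging.camera(name): name is "scene" or "top" or "wrist"; returns a dict with "color" (384x512x3 uint8, red, green, blue), "mtx" (3x3 intrinsics, pixels), "origin" and "attitude" of the camera in the world. Camera axes: x right, y up, looking along -z (the intrinsics and any distortion apply to the point x, -y, -z); pixel columns grow to the right and rows downward; lengths in mm; the calibration is good to about 2 mm. A picture is of the moment at which its call begins. There is no depth.
- ctrl.hand_in(): hands the job in; it is judged then, once.
Trained networks look in a picture, given as the dict that the camera call returned (one of the last four; its "shot" number tells which), for a name from the list of things; names that differ only in an ending like _2 or _b are one class to them, and where a whole thing is asked for, a point or a joint stands for the part that bears it (a point fixed in the world has none). Each returns a list of dicts, best first, with "p" (0 to 1); they miss things now and then, are a little off and sometimes report something else, mostly with a low value. They report only what shows in the picture. A call takes as long as a camera call.
- imaging.look_for(target, picture): "point" ([column, row] in pixels, amid what is visible of it).
- imaging.pinpoint(target, picture): "point" ([column, row] in pixels: a listed point, or the origin of a listed thing).
The state is a dict: "time_s": time; "joint_positions": joint angles; "qd": joint speeds; "joint_torque": joint torques, N m; "position": TCP position; "tool_rot": TCP orientation; "force": force on the tool from outside, world axes, zero at the start; "wrist_torque": the same for the moment, N m; "gripper_width": finger opening in mm; "finger_force": force on a finger pad.
Only numpy, scipy, OpenCV 4.12 (cv2) and the standard library are available. Lean on these libraries where they do the work, as an engineer would, in place of code of your own. Each camera call takes 0.05 s, during which the arm holds its last target. There are 200 camera calls.

## Working session

There is one attempt and no reset: what is moved stays moved. The work goes in short steps, Python scripts to look and compute and a tool call to move; the robot and the scene stay as the last step left them, time stands still between calls to the robot, and variables do not carry over. Pictures are saved under pics/ and viewed, at most 16 in all, crops included, and the job is handed in when it is done.

Besides the shell and the picture viewer there is one more tool, called after "Emit:" by a JSON object that holds its "name" and its "arguments", one argument or row to a line. servo_tool: Moves the arm, as the interface text tells. Its arguments: {"type":"object","properties":{"rows":{"type":"string"},"squeeze":{"type":"number"}},"required":["rows"]}

```bash
mkdir -p pics; cat > h.py <<'E'
import numpy as np, cv2
from plant import ctrl, imaging
def ray(p,px):
    K=np.array(p["mtx"]);d=np.linalg.inv(K)@[px[0],px[1],1.]
    R=np.array(p["attitude"],float)
    if R.shape!=(3,3): R=cv2.Rodrigues(R.reshape(3))[0]
    v=R@np.array([d[0],-d[1],-d[2]]); return np.array(p["origin"],float),v/np.linalg.norm(v)
def at_z(p,px,z):
    o,v=ray(p,px); return o+v*(z-o[2])/v[2]
def tri(rs):
    A=sum(np.eye(3)-np.outer(v,v) for o,v in rs);b=sum((np.eye(3)-np.outer(v,v))@o for o,v in rs)
    return np.linalg.solve(A,b)
def proj(p,X):
    R=np.array(p["attitude"],float)
    if R.shape!=(3,3): R=cv2.Rodrigues(R.reshape(3))[0]
    c=R.T@(np.array(X,float)-np.array(p["origin"],float)); q=np.array(p["mtx"])@[c[0],-c[1],-c[2]]; return q[:2]/q[2]
def save(p,n): cv2.imwrite("pics/"+n,p["color"][:,:,::-1])
E
python3 - <<'E'
from h import *
np.set_printoptions(precision=1,suppress=True)
s=imaging.camera("scene");t=imaging.camera("top")
im=np.hstack([s["color"],t["color"]]); 
save(s,"s0.png");save(t,"t0.png")
print(s["origin"],s["attitude"],t["origin"],t["attitude"],t.keys())
for n in ["tin","mill","jar","caddy","mat","tray","mug","tape","garlic"]:
    a=imaging.pinpoint(n,s);b=imaging.pinpoint(n,t)
    print(n,[(x["point"],round(x["p"],2)) for x in a[:2]],[(x["point"],round(x["p"],2)) for x in b[:2]])
    if a and b: print("   tri",tri([ray(s,a[0]["point"]),ray(t,b[0]["point"])]),"topz0",at_z(t,b[0]["point"],0))
o=ctrl.observe();print(o)
E
```

```text
[ 605.2  800.1 1062.1] [0. 1. 3.] [ 474.6   19.9 1099.1] [ 0.1 -0.1 -1.6] dict_keys(['color', 'mtx', 'origin', 'attitude', 'shot'])
tin [([267.8, 188.0], 0.63)] [([265.8, 195.7], 0.73)]
   tri [555.   -9.8  11.6] topz0 [558.2 -10.5   0. ]
mill [([280.3, 197.7], 0.82)] [([248.8, 213.3], 0.62)]
   tri [509.8  37.6  15.4] topz0 [510.1  37.9   0. ]
jar [([285.2, 181.6], 0.91)] [([278.9, 221.8], 0.92)]
   tri [485.8 -45.3   2.4] topz0 [484.8 -45.2   0. ]
caddy [([274.4, 187.7], 0.9)] [([264.8, 205.8], 0.69)]
   tri [529.1  -6.7  16.4] topz0 [530.   -7.1   0. ]
mat [([290.2, 142.1], 0.72)] [([354.9, 228.1], 0.75)]
   tri [ 458.3 -255.    -2.7] topz0 [ 463.1 -255.3    0. ]
tray [([294.1, 262.4], 0.79), ([282.7, 197.3], 0.63)] [([159.5, 231.0], 0.57)]
   tri [472.5 284.    4.8] topz0 [466.1 286.2   0. ]
mug [([220.1, 236.2], 0.64)] [([195.7, 138.4], 0.82), ([266.5, 196.1], 0.21)]
   tri [720.  183.8   5.3] topz0 [724.8 184.1   0. ]
tape [([243.3, 288.3], 0.93)] [([129.0, 171.6], 0.91)]
   tri [635.5 368.6   9.9] topz0 [633.9 372.1   0. ]
garlic [([232.2, 149.3], 0.54)] [([334.5, 147.2], 0.63)]
   tri [ 687.9 -205.2    9.9] topz0 [ 691.4 -207.6    0. ]
{'time_s': 1.0, 'joint_positions': array([ 1.1,  0.4,  0. ,  1.4, -0. ,  1.4, -0. ]), 'qd': array([ 0., -0.,  0., -0., -0.,  0.,  0.]), 'joint_torque': array([  0. , -62.7,   0.8, -37.2,   0. ,   0. ,   0. ]), 'position': array([ 253.7, -571.2,  204.3]), 'tool_rot': array([-3.1, -0.7, -0. ]), 'force': array([ 0.3, -0.1, -0.5]), 'wrist_torque': array([0., 0., 0.]), 'finger_force': 0.0, 'gripper_width': 85.33616421485205}
```

```bash
python3 - <<'E'
import cv2
t=cv2.imread("pics/t0.png"); cv2.imwrite("pics/t0c.png",cv2.resize(t[110:290,110:410],(800,480),interpolation=cv2.INTER_CUBIC))
s=cv2.imread("pics/s0.png"); cv2.imwrite("pics/s0c.png",cv2.resize(s[90:330,160:400],(600,600),interpolation=cv2.INTER_CUBIC))
E
```

```text
(no output)
```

View pics/t0c.png

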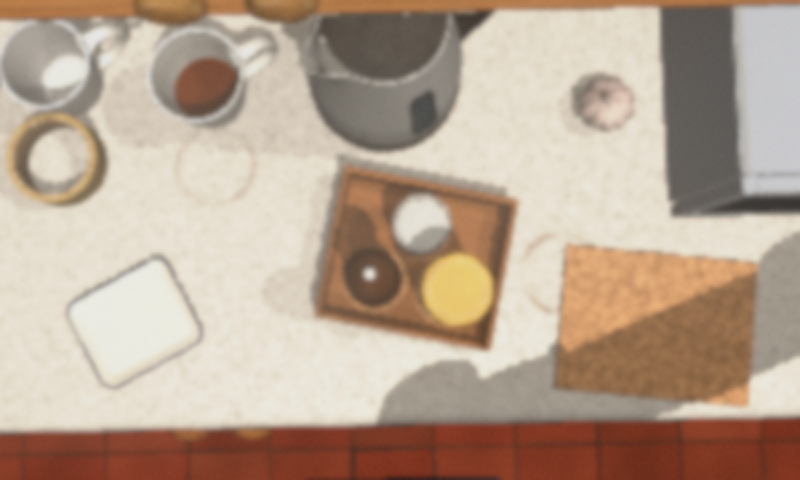

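View pics/s0c.png

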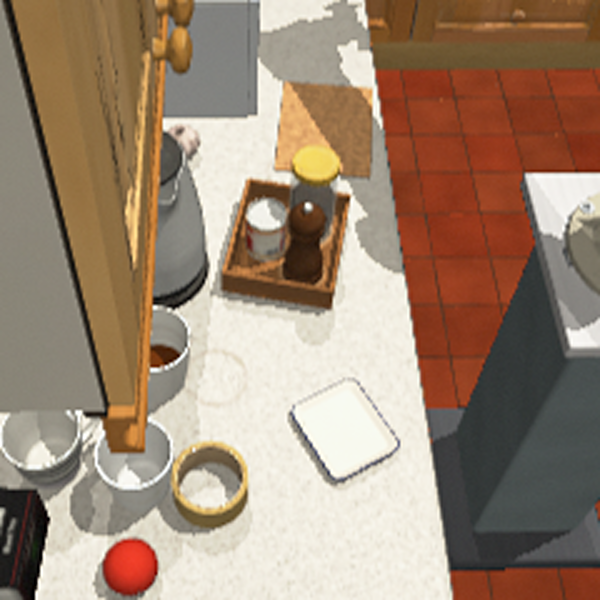

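The overhead view shows the caddy yawed slightly: jar lid at about (282,218) px, mill knob (249,212), tin top (267,193). The mat is on the right and the tray on the left. The scene view agrees: lid (287,154), knob (283,172), tin top (266,175). I'll triangulate these.

```bash
python3 - <<'E'
from h import *
np.set_printoptions(precision=1,suppress=True)
s=imaging.camera("scene");t=imaging.camera("top")
T=lambda u,v:(110+u/2.6667,110+v/2.6667); S=lambda u,v:(160+u/2.5,90+v/2.5)
for n,a,b in [("lid",(458,289),(317,160)),("knob",(370,273),(308,206)),("tintop",(420,221),(266,213)),
 ("caddyBL",(345,163),(249,181)),("caddyBR?",(515,198),(249,181))]:
    print(n,tri([ray(t,T(*a)),ray(s,S(*b))]))
print("lid@154",at_z(t,T(458,289),154),"knob@158",at_z(t,T(370,273),158),"tin@80",at_z(t,T(420,221),80))
print("caddy",[at_z(t,T(*c),z) for c,z in [((345,163),45),((515,198),45),((490,348),30),((320,315),30)]])
print("mat",[at_z(t,T(*c),6) for c in [(566,244),(757,262),(748,405),(555,388)]])
print("tray",[at_z(t,T(*c),14) for c in [(157,255),(202,330),(113,388),(68,312)]])
o=ctrl.observe();print(cv2.Rodrigues(o["tool_rot"])[0],o["joint_positions"])
w=imaging.camera("wrist");print(w["origin"],cv2.Rodrigues(np.array(w["attitude"]))[0] if np.size(w["attitude"])==3 else w["attitude"])
E
```

```text
lid [491.3 -43.1 154.2]
knob [507.5  35.4 151.6]
tintop [559.2 -12.9  79.9]
caddyBL [591.1  54.5 224.8]
caddyBR? [ 582.4 -110.8   37.3]
lid@154 [491.4 -43.1 154. ] knob@158 [507.2  35.4 158. ] tin@80 [559.3 -12.9  80. ]
caddy [array([622.6,  60.3,  45. ]), array([ 583.5, -110.2,   45. ]), array([433.6, -82. ,  30. ]), array([470.2,  88.8,  30. ])]
mat [array([ 538.4, -166.5,    6. ]), array([ 515.6, -363.9,    6. ]), array([ 369.3, -347. ,    6. ]), array([ 390.6, -149.9,    6. ])]
tray [array([535.2, 257.1,  14. ]), array([457.3, 211. ,  14. ]), array([400.3, 302.1,  14. ]), array([478.5, 348.6,  14. ])]
[[ 0.9  0.4  0. ]
 [ 0.4 -0.9  0. ]
 [ 0.  -0.  -1. ]] [ 1.1  0.4  0.   1.4 -0.   1.4 -0. ]
[ 319.1 -542.3  374.3] [[ 0.4  0.9  0.3]
 [-0.9  0.4  0.1]
 [ 0.  -0.3  1. ]]
```

Emit:
{"name": "servo_tool", "arguments": {
  "rows": "50 110 40 0.2 -1;100 220 50 0.4 -1;150 330 50 0.6 -1;200 440 50 0.8 -1;238 528 50 0.92 -1;238 528 50 0.92 -1;238 528 50 0.92 -1;238 528 50 0.92 -1;238 528 50 0.92 -1;238 528 50 0.92 -1;238 528 50 0.92 -1;238 528 50 0.92 -1;238 528 50 0.92 -1",
  "squeeze": 40
}}

```text
time_s: 2.78
position: [491.3, -44.9, 254.2]
tool_rot: [2.467, 1.945, -0.001]
force: [0.8, 0.7, 0.3]
gripper_width: 85.4
finger_force: 0.0
```

```bash
python3 - <<'E'
from h import *
np.set_printoptions(precision=3,suppress=True)
w=imaging.camera("wrist");save(w,"w1.png")
o=ctrl.observe();R=cv2.Rodrigues(o["tool_rot"])[0];print(o["time_s"],o["position"],np.arctan2(R[1,1],R[0,1]),R[:,2],o["joint_positions"])
print(proj(w,[491.4,-43,154]),proj(w,[507.3,35.4,158]),proj(w,[559,-13,80]))
E
```

```text
2.825 [491.336 -44.664 254.267] -0.2354621637605436 [-0. -0. -1.] [ 0.525  0.11  -0.541  1.614  0.058  1.433 -0.257]
[251.374 184.411] [247.544  80.759] [310.889 121.311]
```

View pics/w1.png

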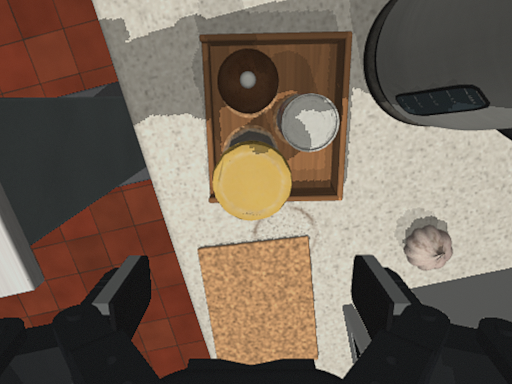

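The wrist view shows the lid centre at about (253,181), knob (248,79) and tin (309,122). All are within 3 px of prediction. I'll go down on the jar.

Emit:
{"name": "servo_tool", "arguments": {
  "rows": "0 1 -40 0.02 -1;0 1 -80 0.02 -1;0 1 -110 0.02 -1;0 1 -135 0.02 -1;0 1 -150 0.02 -1;0 1 -161 0.02 -1;0 1 -161 0.02 -1;0 1 -161 0.02 -1;0 1 -161 0.02 0.3;0 1 -161 0.02 1;0 1 -161 0.02 1;0 1 -161 0.02 1;0 1 -161 0.02 1;0 1 -161 0.02 1;0 1 -161 0.02 1;0 1 -161 0.02 1",
  "squeeze": 40
}}

```text
time_s: 4.82
position: [492.3, -42.2, 94.3]
tool_rot: [2.444, 1.972, 0.002]
force: [0.3, 0.1, 5.1]
gripper_width: 64.2
finger_force: 43.1
```

Emit:
{"name": "servo_tool", "arguments": {
  "rows": "0 0 10 0 1;0 0 30 0 1;0 0 50 0 1;0 0 65 0 1;0 0 68 0 1;-3 -15 68 0 1;-8 -45 68 0 1;-14 -85 68 0 1;-20 -125 68 0 1;-26 -165 68 0 1;-32 -205 68 0 1;-38 -240 68 0 1;-42 -258 68 0 1;-42 -264 68 0 1;-42 -264 60 0 1;-42 -264 45 0 1;-42 -264 30 0 1;-42 -264 15 0 1;-42 -264 8 0 1;-42 -264 8 0 1"
}}

```text
time_s: 7.32
position: [449.3, -306.0, 100.6]
tool_rot: [-2.444, -1.972, 0.0]
force: [-0.0, 0.3, -4.3]
gripper_width: 64.0
finger_force: 45.7
```

```bash
python3 - <<'E'
from h import *
s=imaging.camera("scene");save(s,"s1.png");s=s["color"][:,:,::-1]
t=imaging.camera("top")["color"][:,:,::-1]
a=cv2.resize(s[90:290,200:350],(450,600),interpolation=cv2.INTER_CUBIC);b=cv2.resize(t[170:290,330:400],(350,600),interpolation=cv2.INTER_CUBIC)
cv2.imwrite("pics/c1.png",np.hstack([a,b]))
E
```

```text
(no output)
```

View pics/c1.png

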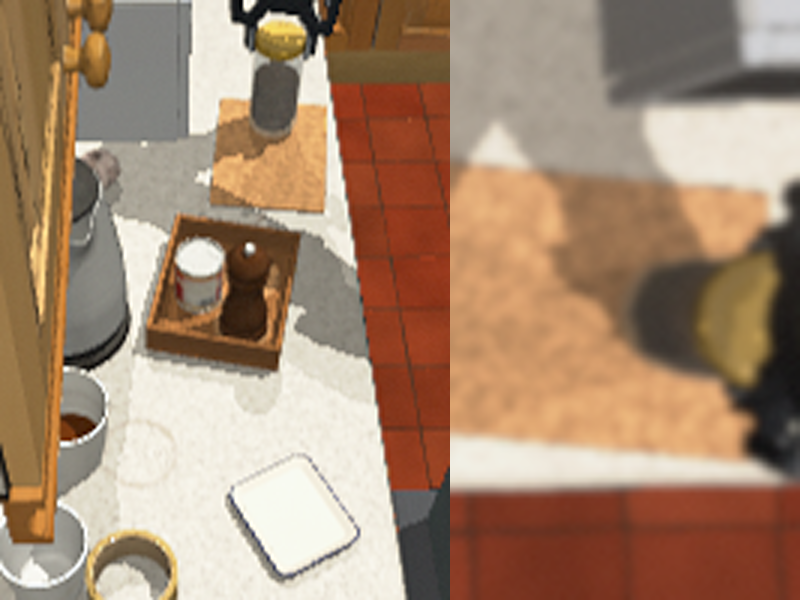

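The jar hangs upright over the far half of the mat, with the mill and tin untouched. I'll lower it, release, and move to above the mill.

Emit:
{"name": "servo_tool", "arguments": {
  "rows": "0 0 -4 0 1;0 0 -7 0 1;0 0 -9 0 1;0 0 -9 0 1;0 0 -9 0 1"
}}

```text
time_s: 8.05
position: [449.7, -306.3, 92.4]
tool_rot: [2.445, 1.973, 0.0]
force: [-0.3, 0.2, -2.9]
gripper_width: 64.3
finger_force: 45.9
```

Emit:
{"name": "servo_tool", "arguments": {
  "rows": "0 0 -1 0 1;0 0 -1.5 0 0.6;0 0 -1.5 0 0;0 0 -1.5 0 -1;0 0 -1.5 0 -1;0 0 -1.5 0 -1;0 0 -1.5 0 -1;0 0 30 0 -1;0 0 80 0 -1;0 0 130 0 -1;5 30 158 0 -1;15 90 158 0 -1;25 150 158 0 -1;35 210 158 0 -1;45 270 158 0 -1;55 325 158 0 -1;57 341 158 0 -1;57 341 158 0 -1;57 341 158 0 -1;57 341 158 0 -1"
}}

```text
time_s: 10.55
position: [506.7, 32.8, 250.2]
tool_rot: [2.448, 1.969, -0.001]
force: [-0.5, 0.1, -0.4]
gripper_width: 85.7
finger_force: 0.0
```

```bash
python3 - <<'E'
from h import *
np.set_printoptions(precision=2,suppress=True)
w=imaging.camera("wrist");s=imaging.camera("scene")
o=ctrl.observe();print(o["position"],o["time_s"])
print(proj(w,[507.3,35.4,158]),proj(w,[559,-13,80]))
a=cv2.resize(s["color"][90:290,200:350],(450,600));b=cv2.resize(w["color"][:,::],(350,262));
save(w,"w2.png")
cv2.imwrite("pics/c2.png",cv2.vconcat([cv2.resize(w["color"][0:200,130:390],(780,600))])[:,:,::-1])
cv2.imwrite("pics/c2s.png",cv2.resize(s["color"][60:180,220:350],(390,360))[:,:,::-1])
E
```

```text
[506.63  33.45 250.23] 10.65
[251.87 185.94] [310.12 200.39]
```

View pics/w2.png

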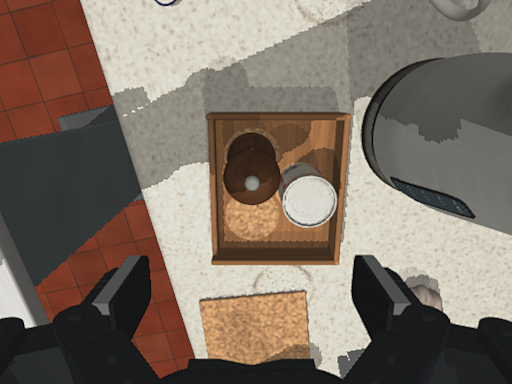

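View pics/c2s.png

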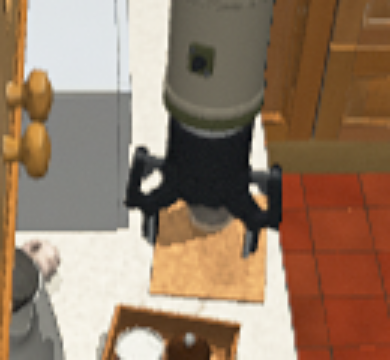

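The knob is at (252,183), as predicted within 3 px, and the jar's spot is empty. I'll grip the mill head.

Emit:
{"name": "servo_tool", "arguments": {
  "rows": "0 2 -40 0 -1;0 2 -80 0 -1;0 2 -110 0 -1;0 2 -130 0 -1;0 2 -142 0 -1;0 2 -142 0 -1;0 2 -142 0 0;0 2 -142 0 1;0 2 -142 0 1;0 2 -142 0 1;0 2 -142 0 1;0 2 -142 0 1;0 2 -142 0 1;0 2 -142 0 1",
  "squeeze": 40
}}

```text
time_s: 12.4
position: [509.3, 37.0, 112.5]
tool_rot: [2.441, 1.969, 0.007]
force: [-5.7, -1.9, 27.7]
gripper_width: 32.6
finger_force: 36.9
```

The 32.6 mm width and 28 N upward force mean the pads sit too high on the head. I'll open and look.

Emit:
{"name": "servo_tool", "arguments": {
  "rows": "0 0 0 0 0.6;0 0 0 0 0;0 0 0 0 -1;0 0 0 0 -1;0 0 0 0 -1"
}}

```text
time_s: 13.02
position: [506.4, 36.8, 108.0]
tool_rot: [-2.444, -1.972, 0.001]
force: [0.7, -0.7, 0.0]
gripper_width: 85.4
finger_force: 0.0
```

```bash
python3 - <<'E'
from h import *
np.set_printoptions(precision=2,suppress=True)
w=imaging.camera("wrist");s=imaging.camera("scene")
o=ctrl.observe();print(o["position"],o["gripper_width"],o["force"])
print(proj(w,[507.3,36.5,158]))
a=cv2.resize(s["color"][100:240,220:320],(428,600),interpolation=cv2.INTER_CUBIC);b=cv2.resize(w["color"][140:384,170:330],(370,564))
b=np.vstack([b,np.zeros((36,370,3),np.uint8)])
cv2.imwrite("pics/c3.png",np.hstack([a,b])[:,:,::-1])
E
```

```text
[506.52  36.82 108.07] 85.38869367242992 [-0.3  -0.48 -0.29]
[255.02 284.47]
```

View pics/c3.png

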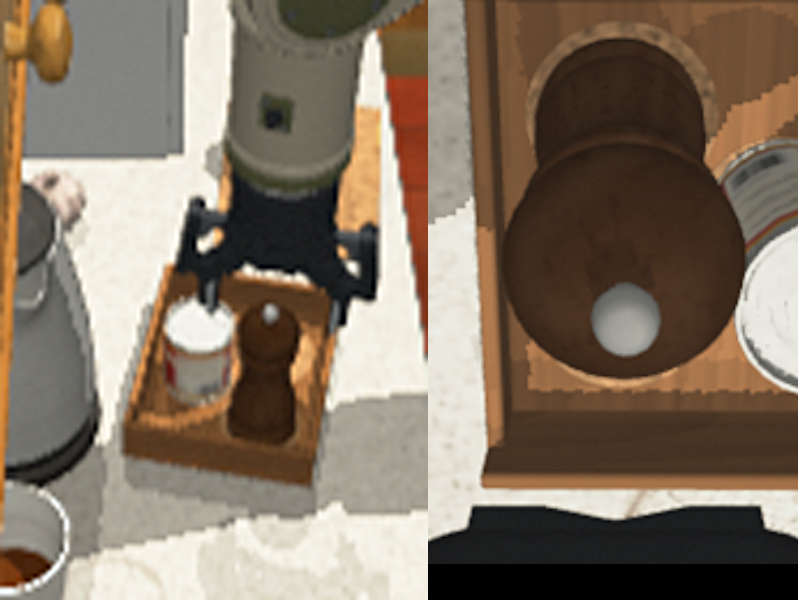

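```bash
python3 - <<'E'
from h import *
np.set_printoptions(precision=1,suppress=True)
w=imaging.camera("wrist");o=ctrl.observe();save(w,"w3.png")
R=cv2.Rodrigues(o["tool_rot"])[0];p=o["position"]
for h in (0,10,20,30,40,50):
    print(h,*[proj(w,p+R@[sx*11,sy*43,-h]) for sx in(-1,1) for sy in (-1,1)])
k=imaging.pinpoint("mill",w);print(k[:1])
for z in (152,155,158): print(at_z(w,(255.6,277.6),z))
for z in (128,132,136): print(at_z(w,(254.8,251.6),z))
s=imaging.camera("scene")
print("scene+wrist knob",tri([ray(s,(220+270*100/428,100+312*140/600)),ray(w,(255.6,277.6))]))
print(w["origin"]-p)
v=w["color"][:,:,::-1]; cv2.imwrite("pics/w3b.png",cv2.resize(v[120:],(800,412)))
E
```

```text
0 [173.5 253.5] [331.2 253.4] [170.8 215.4] [334.  215.4]
10 [169.3 262. ] [335.5 262. ] [166.3 222.2] [338.6 222.2]
20 [164.6 271.6] [340.4 271.6] [161.2 229.8] [343.8 229.7]
30 [159.4 282.4] [345.8 282.3] [155.6 238.3] [349.7 238.3]
40 [153.5 294.5] [351.9 294.4] [149.1 248. ] [356.4 248. ]
50 [146.7 308.3] [358.9 308.2] [141.8 259.1] [364. 259.]
[{'point': [250.8, 191.5], 'p': 0.86}]
[507.6  36.  152. ]
[507.9  37.7 155. ]
[508.2  39.4 158. ]
[507.6  36.3 128. ]
[507.9  38.2 132. ]
[508.3  40.1 136. ]
scene+wrist knob [507.4  33.3 147.1]
[ 14.5  70.4 170. ]
```

View pics/w3b.png

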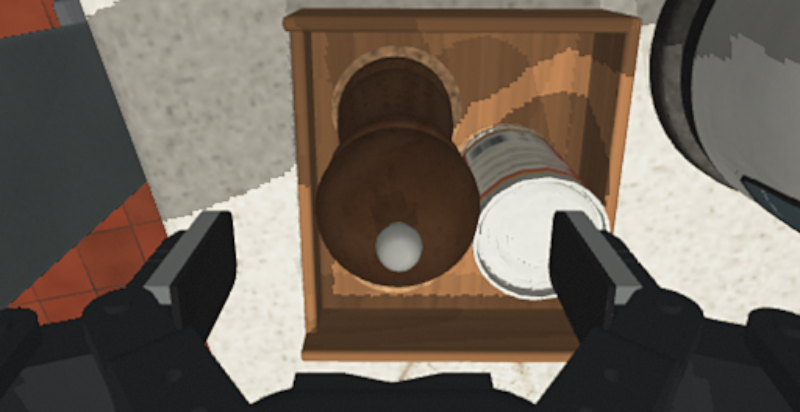

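The fingertip in the wrist picture (about (150,256) px, measured tip at TCP+42) is farther back than assumed. That agrees with the slipped grip, so I'll go 20 mm lower.

Emit:
{"name": "servo_tool", "arguments": {
  "rows": "1 2 -8 0 -1;1 2 -14 0 -1;1 2 -20 0 -1;1 2 -20 0 -1;1 2 -20 0 0;1 2 -20 0 1;1 2 -20 0 1;1 2 -20 0 1;1 2 -20 0 1;1 2 -20 0 1;1 2 -20 0 1;1 2 -20 0 1",
  "squeeze": 40
}}

```text
time_s: 14.78
position: [508.2, 39.0, 89.0]
tool_rot: [2.444, 1.972, 0.002]
force: [-0.7, 0.1, 6.4]
gripper_width: 46.8
finger_force: 40.7
```

Emit:
{"name": "servo_tool", "arguments": {
  "rows": "0 0 0 0 0;0 0 0 0 -1;0 0 0 0 -1;0 0 -4 0 -1;0 0 -6 0 -1;0 0 -6 0 -1;0 0 -6 0 0;0 0 -6 0 1;0 0 -6 0 1;0 0 -6 0 1;0 0 -6 0 1;0 0 -6 0 1;0 0 -6 0 1;0 0 -6 0 1",
  "squeeze": 40
}}

```text
time_s: 16.52
position: [508.0, 39.0, 82.8]
tool_rot: [2.445, 1.973, 0.001]
force: [0.7, 0.9, 4.9]
gripper_width: 46.8
finger_force: 40.8
```

Emit:
{"name": "servo_tool", "arguments": {
  "rows": "0 0 10 0 1;0 0 30 0 1;0 0 50 0 1;0 0 65 0 1;0 0 68 0 1;-4 -15 68 0 1;-9 -45 68 0 1;-17 -85 68 0 1;-25 -125 68 0 1;-33 -165 68 0 1;-40 -200 68 0 1;-46 -230 68 0 1;-48 -241 68 0 1;-48 -244 68 0 1;-48 -244 50 0 1;-48 -244 30 0 1;-48 -244 15 0 1;-48 -244 5 0 1;-48 -244 1 0 1;-48 -244 -1 0 1"
}}

```text
time_s: 19.02
position: [459.9, -205.2, 81.5]
tool_rot: [2.445, 1.973, 0.0]
force: [0.2, 0.1, -2.9]
gripper_width: 47.0
finger_force: 41.5
```

```bash
python3 - <<'E'
from h import *
np.set_printoptions(precision=1,suppress=True)
s=imaging.camera("scene")["color"][:,:,::-1];t=imaging.camera("top")["color"][:,:,::-1];o=ctrl.observe();print(o["position"],o["force"],o["gripper_width"])
a=cv2.resize(s[90:290,200:350],(450,600),interpolation=cv2.INTER_CUBIC);b=cv2.resize(t[170:290,330:400],(350,600),interpolation=cv2.INTER_CUBIC)
cv2.imwrite("pics/c4.png",np.hstack([a,b]))
E
```

```text
[ 459.9 -205.3   81.5] [-0.4 -0.6 -2.7] 47.02874743046189
```

View pics/c4.png

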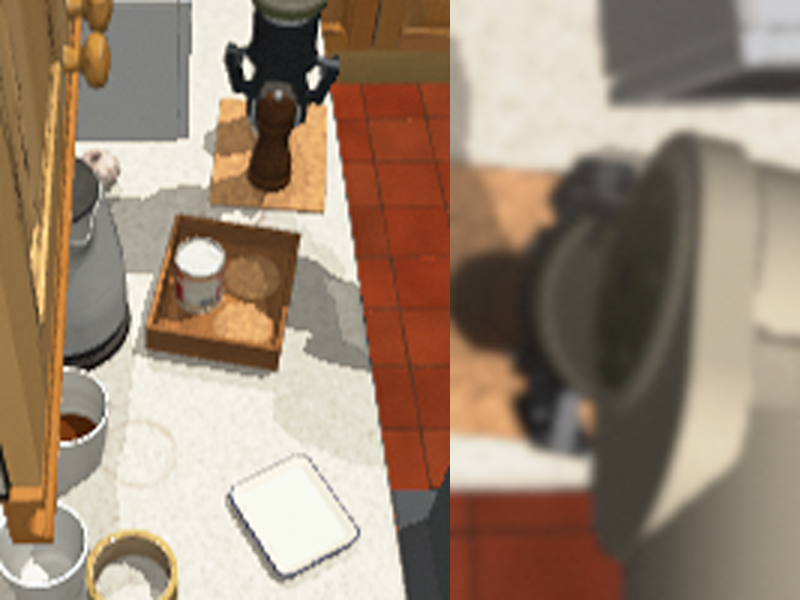

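The mill is upright over the near half of the mat, and the tin is undisturbed. I'll release, then go above the tin turned a quarter.

Emit:
{"name": "servo_tool", "arguments": {
  "rows": "0 0 -1 0 1;0 0 -2 0 1;0 0 -2 0 0.5;0 0 -2 0 -0.3;0 0 -2 0 -1;0 0 -2 0 -1;0 0 -2 0 -1;0 0 30 0 -1;0 0 80 0 -1;0 0 130 0 -1;10 20 149 0.17 -1;25 50 149 0.35 -1;45 85 149 0.52 -1;60 120 149 0.7 -1;75 150 149 0.87 -1;90 175 149 1.05 -1;99 192 149 1.22 -1;99 192 149 1.4 -1;99 192 149 1.57 -1;99 192 149 1.57 -1"
}}

```text
time_s: 21.62
position: [558.6, -13.2, 230.1]
tool_rot: [-0.337, -3.123, -0.0]
force: [-0.5, -0.1, 0.5]
gripper_width: 85.1
finger_force: 0.0
```

Emit:
{"name": "servo_tool", "arguments": {
  "rows": "0 0 0 0 -1;0 0 0 0 -1;0 0 0 0 -1"
}}

```text
time_s: 22.0
position: [558.6, -13.2, 230.3]
tool_rot: [-0.337, -3.123, 0.0]
force: [-0.1, 0.3, -0.4]
gripper_width: 85.3
finger_force: 0.0
```

```bash
python3 - <<'E'
from h import *
np.set_printoptions(precision=2,suppress=True)
w=imaging.camera("wrist");t=imaging.camera("top");s=imaging.camera("scene");o=ctrl.observe();R=cv2.Rodrigues(o["tool_rot"])[0]
print(o["position"],np.arctan2(R[1,1],R[0,1]),o["joint_positions"])
print("pred tin",proj(w,[559,-13,80]))
a=cv2.resize(w["color"],(480,360));b=cv2.resize(s["color"][60:240,190:350],(320,360))
cv2.imwrite("pics/c5.png",np.hstack([a,b])[:,:,::-1])
E
```

```text
[558.63 -13.18 230.32] 1.3566090520488197 [ 0.57  0.31 -0.76  1.49  0.22  1.43  1.16]
pred tin [252.17 175.17]
```

View pics/c5.png

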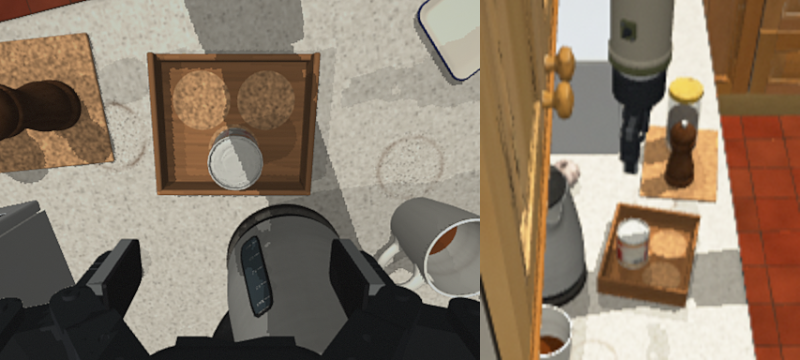

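Tin top at about (252,173) px, within 2 px of prediction. Mill and jar stand on the mat. I'll descend on the tin.

Emit:
{"name": "servo_tool", "arguments": {
  "rows": "-1 0 -50 0.01 -1;-1 0 -100 0.01 -1;-1 0 -140 0.01 -1;-1 0 -170 0.01 -1;-1 0 -190 0.01 -1;-1 0 -205 0.01 -1;-1 0 -212 0.01 -1;-1 0 -212 0.01 -1;-1 0 -212 0.01 0;-1 0 -212 0.01 1;-1 0 -212 0.01 1;-1 0 -212 0.01 1;-1 0 -212 0.01 1;-1 0 -212 0.01 1;-1 0 -212 0.01 1",
  "squeeze": 40
}}

```text
time_s: 24.02
position: [558.4, -13.3, 19.3]
tool_rot: [0.32, 3.124, -0.0]
force: [-1.0, -0.8, 5.5]
gripper_width: 56.3
finger_force: 43.0
```

Emit:
{"name": "servo_tool", "arguments": {
  "rows": "0 0 10 0 1;0 0 30 0 1;0 0 55 0 1;0 0 75 0 1;0 0 80 0 1;-5 15 80 0 1;-14 45 80 0 1;-26 85 80 0 1;-38 125 80 0 1;-50 165 80 0 1;-63 205 80 0 1;-76 245 80 0 1;-85 278 80 0 1;-90 293 80 0 1;-90 293 80 0 1;-90 293 80 0 1;-90 293 80 0 1;-90 293 80 0 1"
}}

```text
time_s: 26.28
position: [468.2, 278.8, 98.2]
tool_rot: [0.322, 3.125, -0.001]
force: [-0.1, -0.5, -1.9]
gripper_width: 56.5
finger_force: 42.9
```

```bash
python3 - <<'E'
from h import *
np.set_printoptions(precision=1,suppress=True)
w=imaging.camera("wrist");o=ctrl.observe();print(o["position"],o["force"],o["gripper_width"],o["joint_positions"])
for c in [(535.2,257.1,14),(457.3,211,14),(400.3,302.1,14),(478.5,348.6,14),(467.8,279.7,6),(468,280,152)]: print(proj(w,c))
save(w,"w5.png")
E
```

```text
[468.  279.   98.3] [ 0.5 -0.  -1.9] 56.30268017252349 [ 0.1  0.4 -0.8  1.7  0.3  1.2  0.5]
[242.9 274.9]
[163.7 197.9]
[264.7  98.2]
[343.6 188.8]
[253.1 190.5]
[255.8 291.9]
```

View pics/w5.png

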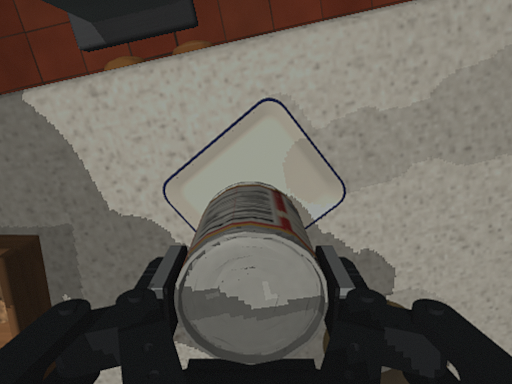

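The tray corners at (163,187), (268,98) and (345,190) agree with prediction to a few px. I'll lower the tin.

Emit:
{"name": "servo_tool", "arguments": {
  "rows": "0 0 -25 0 1;0 0 -50 0 1;0 0 -68 0 1;0 0 -76 0 1;0 0 -80 0 1;0 0 -81 0 1;0 0 -82 0 1;0 0 -82.5 0 1;0 0 -82.5 0 0.4;0 0 -82.5 0 -0.3;0 0 -82.5 0 -1;0 0 -82.5 0 -1;0 0 -82.5 0 -1;0 0 -50 0 -1;0 0 0 0 -1;0 0 50 0 -1;0 0 100 0 -1;0 0 130 0 -1;0 0 130 0 -1"
}}

```text
time_s: 28.7
position: [468.6, 280.9, 230.9]
tool_rot: [0.319, 3.121, 0.004]
force: [-0.1, -0.7, -0.5]
gripper_width: 85.5
finger_force: 0.0
```

```bash
python3 - <<'E'
from h import *
np.set_printoptions(precision=1,suppress=True)
w=imaging.camera("wrist");o=ctrl.observe();print(o["position"],o["time_s"],o["gripper_width"])
print("tin pred",proj(w,[468,280,78]),"centre",proj(w,[468,280,6]))
t=imaging.camera("top");s=imaging.camera("scene")
a=cv2.resize(w["color"],(400,300));b=cv2.resize(s["color"][60:320,180:350],(392,600));c=cv2.resize(t["color"][150:300,130:330],(400,300))
cv2.imwrite("pics/c6.png",np.hstack([np.vstack([a,c]),b])[:,:,::-1])
E
```

```text
[468.  280.1 229. ] 28.75 85.18220031549562
tin pred [250.4 173.3] centre [250.3 159.5]
```

View pics/c6.png

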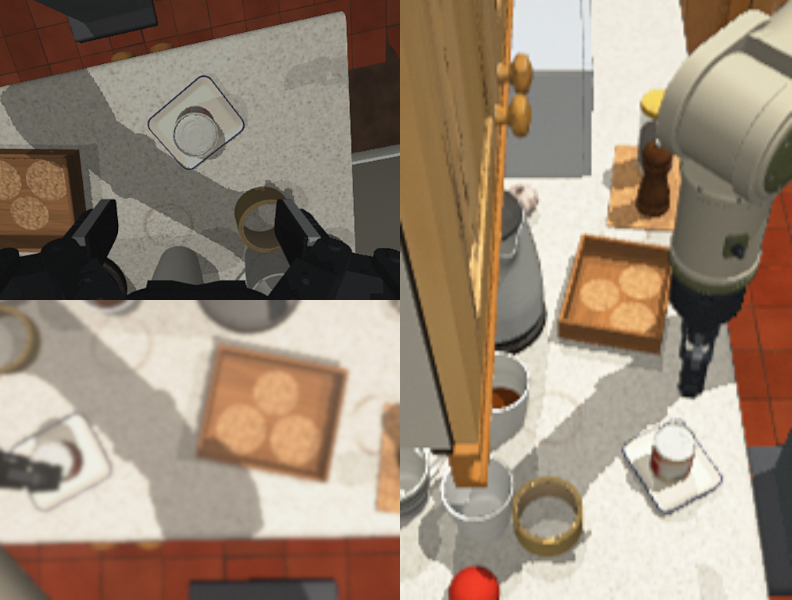

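The tin stands centred in the tray (tray centre (251,158) px, tin agrees within about 3 px), and mill and jar still stand on the mat. Next I'll go back above the mill.

Emit:
{"name": "servo_tool", "arguments": {
  "rows": "5 -20 2 0 -1;15 -60 2 -0.15 -1;20 -105 2 -0.32 -1;20 -150 2 -0.5 -1;20 -195 2 -0.68 -1;20 -240 2 -0.86 -1;15 -285 2 -1.04 -1;10 -330 2 -1.22 -1;5 -375 2 -1.4 -1;0 -420 2 -1.58 -1;-5 -460 2 -1.58 -1;-8 -485 2 -1.58 -1;-8 -485 2 -1.58 -1;-8 -485 2 -1.58 -1;-8 -485 2 -1.58 -1"
}}

```text
time_s: 30.72
position: [459.9, -203.7, 230.0]
tool_rot: [-2.442, -1.975, -0.0]
force: [0.3, 0.4, 0.3]
gripper_width: 85.4
finger_force: 0.0
```

```bash
python3 - <<'E'
from h import *
np.set_printoptions(precision=2,suppress=True)
w=imaging.camera("wrist");o=ctrl.observe();R=cv2.Rodrigues(o["tool_rot"])[0]
print(o["position"],np.arctan2(R[1,1],R[0,1]))
print("knob pred",proj(w,[460,-205,156]))
g=w["color"].astype(int); m=(g.min(2)>140)&(g.max(2)-g.min(2)<30); ys,xs=np.mgrid[:384,:512]; m&=(abs(xs-252)<25)&(abs(ys-190)<40)
n,l,st,c=cv2.connectedComponentsWithStats(m.astype(np.uint8)); print(st[1:],c[1:])
E
```

```text
[ 459.92 -203.92  230.2 ] -0.21090302232218483
knob pred [252.41 197.35]
[[247 194  14  12 134]] [[253.4  199.61]]
```

Emit:
{"name": "servo_tool", "arguments": {
  "rows": "0 0 -50 0 -1;0 0 -90 0 -1;0 0 -120 0 -1;0 0 -140 0 -1;0 0 -150 0 -1;0 0 -150 0 -1;0 0 -150 0 0;0 0 -150 0 1;0 0 -150 0 1;0 0 -150 0 1;0 0 -150 0 1;0 0 -150 0 1;0 0 -150 0 1;0 0 -140 0 1;0 0 -120 0 1;0 0 -95 0 1;0 0 -75 0 1;0 0 -75 0 1",
  "squeeze": 40
}}

```text
time_s: 33.02
position: [460.6, -205.6, 157.1]
tool_rot: [2.443, 1.971, 0.002]
force: [0.2, -0.9, -2.0]
gripper_width: 46.9
finger_force: 41.5
```

Emit:
{"name": "servo_tool", "arguments": {
  "rows": "3 15 0 0 1;9 45 0 0 1;17 85 0 0 1;25 125 0 0 1;33 165 0 0 1;40 200 0 0 1;46 230 0 0 1;48 241 0 0 1;48 244 0 0 1;48 244 0 0 1;48 244 0 0 1;48 244 0 0 1;48 244 -20 0 1;48 244 -40 0 1;48 244 -55 0 1;48 244 -65 0 1;48 244 -69 0 1;48 244 -70 0 1"
}}

```text
time_s: 35.28
position: [507.8, 38.9, 85.4]
tool_rot: [2.445, 1.973, 0.0]
force: [-0.1, 0.4, -2.4]
gripper_width: 46.7
finger_force: 41.6
```

```bash
python3 - <<'E'
from h import *
np.set_printoptions(precision=2,suppress=True)
o=ctrl.observe();print(o["position"],o["force"],o["gripper_width"])
s=imaging.camera("scene");cv2.imwrite("pics/c7.png",cv2.resize(s["color"][90:250,200:340],(525,600))[:,:,::-1])
E
```

```text
[507.82  38.86  85.44] [-0.13  0.36 -2.39] 46.682384176643986
```

View pics/c7.png

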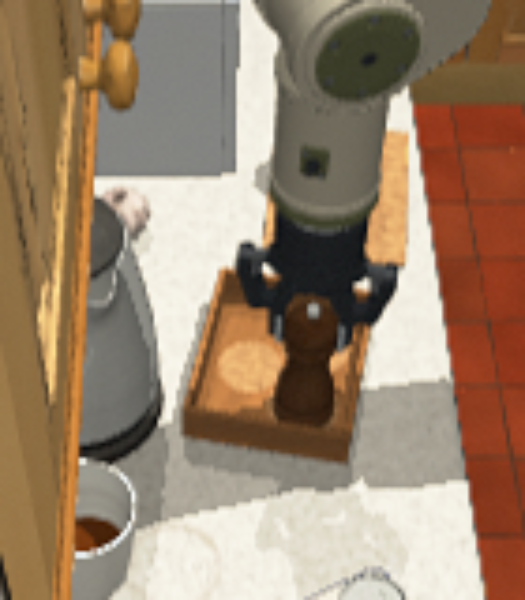

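The mill hangs upright over its front-left spot. I'll set it down, release, and go to the jar.

Emit:
{"name": "servo_tool", "arguments": {
  "rows": "0 0 -1 0 1;0 0 -2 0 1;0 0 -3 0 1;0 0 -3.5 0 1;0 0 -3.5 0 0.5;0 0 -3.5 0 -0.3;0 0 -3.5 0 -1;0 0 -3.5 0 -1;0 0 -3.5 0 -1;0 0 30 0 -1;0 0 80 0 -1;0 0 130 0 -1;-5 -30 145 0 -1;-15 -90 145 0 -1;-25 -150 145 0 -1;-35 -210 145 0 -1;-45 -270 145 0 -1;-55 -325 145 0 -1;-58 -345 145 0 -1;-58 -345 145 0 -1"
}}

```text
time_s: 37.83
position: [449.1, -307.2, 229.8]
tool_rot: [-2.447, -1.969, 0.0]
force: [0.3, 0.4, 0.0]
gripper_width: 85.8
finger_force: 0.0
```

Emit:
{"name": "servo_tool", "arguments": {
  "rows": "0 0 0 0 -1;0 0 0 0 -1;0 0 0 0 -1"
}}

```text
time_s: 38.2
position: [450.2, -305.1, 230.5]
tool_rot: [2.443, 1.975, 0.0]
force: [0.7, 0.4, -0.4]
gripper_width: 85.7
finger_force: 0.0
```

```bash
python3 - <<'E'
from h import *
np.set_printoptions(precision=2,suppress=True)
w=imaging.camera("wrist");t=imaging.camera("top");o=ctrl.observe();R=cv2.Rodrigues(o["tool_rot"])[0]
print(o["position"],np.arctan2(R[1,1],R[0,1]))
print("lid pred",proj(w,[450,-306,152]))
for n,p in(("w",w),("t",t)):
    h=cv2.cvtColor(p["color"],cv2.COLOR_RGB2HSV); m=cv2.inRange(h,(20,110,110),(32,255,255))
    k,l,st,c=cv2.connectedComponentsWithStats(m); i=1+st[1:,4].argmax(); print(n,st[i],c[i],at_z(p,c[i],152))
a=t["color"][150:300,200:350];cv2.imwrite("pics/c8.png",cv2.resize(a,(450,450))[:,:,::-1])
print("mill knob pred top",proj(t,[507.3,36.5,158]))
E
```

```text
[ 449.89 -305.61  230.42] -0.21192764762904892
lid pred [251.87 195.27]
w [ 210  153   85   82 5058] [251.44 193.21] [ 450.03 -304.34  152.  ]
t [379 221  26  26 522] [391.66 233.81] [ 449.35 -304.19  152.  ]
mill knob pred top [248.27 212.32]
```

View pics/c8.png

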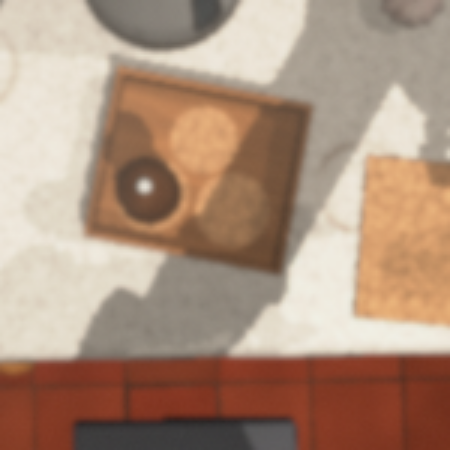

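The mill's knob is back at (248,212) px, its starting pixel. The lid is where expected, so I'll fetch the jar.

Emit:
{"name": "servo_tool", "arguments": {
  "rows": "0 0 -40 0 -1;0 0 -80 0 -1;0 0 -110 0 -1;0 0 -130 0 -1;0 0 -139 0 -1;0 0 -139 0 -1;0 0 -139 0 0;0 0 -139 0 1;0 0 -139 0 1;0 0 -139 0 1;0 0 -139 0 1;0 0 -139 0 1;0 0 -139 0 1;0 0 -129 0 1;0 0 -109 0 1;0 0 -85 0 1;0 0 -69 0 1;0 0 -69 0 1",
  "squeeze": 40
}}

```text
time_s: 40.55
position: [450.2, -306.5, 162.4]
tool_rot: [2.443, 1.972, 0.001]
force: [-0.3, 0.6, -4.7]
gripper_width: 64.1
finger_force: 45.7
```

Emit:
{"name": "servo_tool", "arguments": {
  "rows": "3 15 0 0 1;8 45 0 0 1;14 85 0 0 1;20 125 0 0 1;26 165 0 0 1;32 205 0 0 1;38 240 0 0 1;42 258 0 0 1;42 264 0 0 1;42 264 0 0 1;42 264 0 0 1;42 264 -15 0 1;42 264 -30 0 1;42 264 -45 0 1;42 264 -55 0 1;42 264 -61 0 1;42 264 -64 0 1;42 264 -66 0 1;42 264 -66 0 1"
}}

```text
time_s: 42.92
position: [491.8, -42.2, 95.5]
tool_rot: [2.445, 1.973, 0.0]
force: [1.1, 0.3, -5.5]
gripper_width: 63.8
finger_force: 45.6
```

```bash
python3 - <<'E'
from h import *
np.set_printoptions(precision=2,suppress=True)
o=ctrl.observe();print(o["position"],o["force"],o["gripper_width"])
s=imaging.camera("scene");cv2.imwrite("pics/c9.png",cv2.resize(s["color"][90:250,200:340],(525,600))[:,:,::-1])
E
```

```text
[491.8  -42.22  95.46] [ 1.05  0.26 -5.49] 63.7683563844591
```

View pics/c9.png

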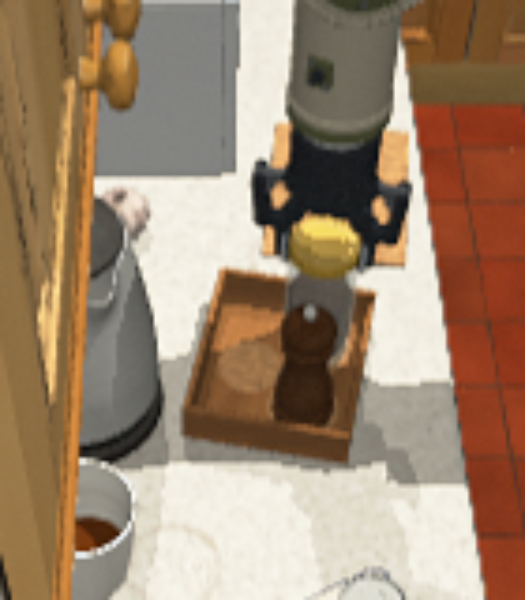

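The jar is upright just above its spot with the mill beside it. I'll lower it, release, and retreat up toward the robot's right.

Emit:
{"name": "servo_tool", "arguments": {
  "rows": "0 0 -1 0 1;0 0 -2 0 1;0 0 -3 0 1;0 0 -3.5 0 1;0 0 -3.5 0 0.5;0 0 -3.5 0 -0.3;0 0 -3.5 0 -1;0 0 -3.5 0 -1;0 0 -3.5 0 -1;0 0 30 0 -1;0 0 80 0 -1;0 0 130 0 -1;0 0 160 0 -1;-10 -60 160 0 -1;-20 -120 160 0 -1;-30 -180 160 0 -1;-40 -240 160 0 -1;-40 -260 160 0 -1;-40 -260 160 0 -1;-40 -260 160 0 -1"
}}

```text
time_s: 45.48
position: [452.5, -300.2, 255.2]
tool_rot: [-2.442, -1.976, -0.001]
force: [1.2, 0.6, 0.7]
gripper_width: 85.8
finger_force: 0.0
```

```bash
python3 - <<'E'
from h import *
np.set_printoptions(precision=2,suppress=True)
t=imaging.camera("top");a=t["color"]; s=imaging.camera("scene")
o=ctrl.observe();print(o["position"],o["force"])
def lid(im):
    h=cv2.cvtColor(im,cv2.COLOR_RGB2HSV); m=cv2.inRange(h,(20,110,110),(32,255,255))
    k,l,st,c=cv2.connectedComponentsWithStats(m); i=1+st[1:,4].argmax(); return st[i],c[i]
for n,im in(("0",cv2.imread("pics/t0.png")[:,:,::-1].copy()),("1",a)):
    print(n,*lid(im),at_z(t,lid(im)[1],154))
cv2.imwrite("pics/c10.png",cv2.resize(a[110:290,110:410],(800,480),interpolation=cv2.INTER_CUBIC)[:,:,::-1])
E
```

```text
[ 452.53 -300.16  255.5 ] [-0.2   0.77  0.08]
0 [269 206  25  25 492] [281.28 218.17] [491.87 -42.02 154.  ]
1 [269 205  25  27 469] [280.18 217.62] [493.24 -39.41 154.  ]
```

View pics/c10.png

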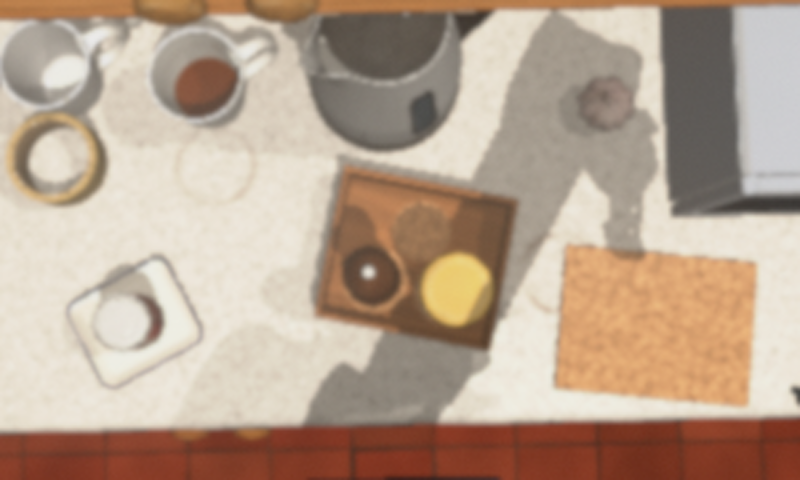

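The mill (368,272) and jar lid (457,289) are at their starting pixels, the tin is on the tray, and the mug, tape and garlic are unmoved.

```bash
python3 -c "
from plant import ctrl
print(ctrl.hand_in())"
```

```text
the job is handed in; nothing more can be done
None
```

I handed the job in at about 45 s of the 136 s limit: the camera shows the tin upright in the middle of the tray, the mill and jar back upright on their starting spots within about 3 mm, and the mug, tape and garlic unmoved; the hand-in call returned no verdict.

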